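# Lock the sardine tin in the one-handed kitchen holder

## Task

Two white kitchen holders stand on the worktop; work on the one with the flat sardine tin lying in it. Slide its jaw up by the black grip until the tin is held snugly between jaw and fence, then swing that holder's red cam lever over and press it fully down to its stop, so that the jaw is locked.

Things in the scene. Friction and masses are not known exactly. Their poses are not given: they have to be found in the camera images.
- holder_a: Holder with the tin: fixed white board 250 x 120 mm, top at z = 14 mm. Origin: centre of its underside; x along the rod from clamp to fence, y across, z up. Fence: inner face x = +106 mm, top z = 44. Clamp: x = -95 to -55, 40 mm wide, up to z = 61. Rod: y = 0, z = 30, tail out to x = -152 + jaw_a. A second holder like it stands empty about 0.3 m off in y.
- jaw_a (a joint): Slide of its jaw, m, 0 to 0.055, growing to the fence; starts at 0 to 0.015. Jaw plate 70 mm wide, 12 thick, z = 16 to 44 mm, face at x = 3 mm + jaw_a: it touches the tin pushed against the fence at about 0.043. Black upright grip on it, 16 x 16 mm, z = 44 to 90, centre x = -3 mm + jaw_a, y = 0. Slides with about 1.5 N while the lever is open.
- lever_a (a joint): Its red cam lever, rad: 75 mm long, 16 wide, 9 thick, pin along x at x = -75, y = 0, z = 50 mm. 0: open, leaning 45 deg to +y (tip y = 53, z = 103). 0.785: upright. 2.356: closed on its stop, lying level to -y (tip y = -75, top face z = 55). The cam meets the rod at 1.07; from there it springs back if let go and takes about 3 N at the tip; past 2.15 it stays shut.
- tin_center (a point): Centre of the flat gold sardine tin lying on the board, 60 mm along the holder's x, 100 across, 24 high (centre 12 mm above the board's top). Loose, about 0.15 kg; it starts 1 to 12 mm short of the fence, turned at most 4 degrees.

How it is judged:
On the way:
1. the jaw has been slid up to the tin, leaving at most 8 mm of play, with the lever still open (value of joint jaw_a above 0.035 m and value of joint lever_a below 0.7 rad), for 0.2 s.
At the end, for the whole second after the job is handed in: The red lever of the tin's holder lies within 10 degrees of its closed stop, at rest; the jaw leaves the tin at most 8 mm of play (jaw_a over 0.035 m); the tin lies flat on the board between jaw and fence, within 30 mm of the middle across (value of joint lever_a above 2.18 rad and velocity of joint lever_a between -0.1 and 0.1 rad/s and value of joint jaw_a above 0.035 m and x of tin_center in the frame of holder_a between 0.06 and 0.086 m and y of tin_center in the frame of holder_a between -0.03 and 0.03 m and z of tin_center in the frame of holder_a below 0.036 m and angle between tin_center's own z axis and vertical below 0.2 rad); the robot touches nothing.
It also fails if it takes over 43 s, if anything falls off the work surface, if the arm or the gripper's body presses on something with over 40 N, if the wrist force passes 120 N, or if a joint passes its speed limit or range.

## Robot

A 6-joint arm with a two-finger parallel gripper is mounted at the origin on a cart in front of the work surface, level with it; the furniture and walls round the work are solid. World frame = base frame: x ahead of the robot, y to its left, z up, the work surface at z = 0. Lengths are in m, angles in rad, forces in N, time in s.
With the tool pointing down it reaches from about 0.3 to 0.825 m from the base axis. Payload 5.4 kg.
Tool frame: the origin (TCP) lies at the very end of the fingers, on their centre line; the grasp point (between the pads) lies 19 mm behind it; z points along the fingers, y is the line along which they close (so a half turn about z gives the same grasp; the last joint's range is limited). The gripper opens to 92 mm and grips with 3 to 60 N. Pads are 20 mm wide; open, the fingers measure 128 mm over their backs; the gripper's body (75 mm by 189 mm) begins 69 mm behind the grasp point.
Start: joints at [-1.547, 0.158, 1.597, -0, 1.386, -0.21], TCP at [0.133, -0.559, 0.215] pointing down, gripper open.
Joint ranges: [-2.91, 2.91], [-0.94, 2.29], [0.18, 2.7], [-1.29, 4.43], [0.17, 2.64], [-3, 3]. Speed limits (rad/s): [2.57, 2.57, 3.14, 3.14, 3.14, 3.14].

## Interface

Orientations are given as a rotation vector (axis times angle).
In Python, from workcell import bot gives the robot as it stands. Calls block until the motion is done:
- bot.goto(position, orientation): joint-space move of the TCP to a pose.
- bot.line_to(position, rot=None, max_speed=0.15): straight line of the TCP; rot=None keeps the orientation; max_speed is the mean speed in m/s.
- bot.set_joints(angles): joint-space move.
- bot.set_gripper(opening, newtons=None): opening from 0.0 (shut) to 1.0 (fully open); newtons is the grip in N (None keeps the last); returns when the fingers have stopped.
- bot.hold(seconds).
- bot.inverse_kinematics(position, orientation): joint angles nearest the present ones, or None.
- bot.read_camera(name): name is "scene" or "top"; returns a dict with "pixels" (400x640x3 uint8, blue, green, red), "fx", "fy", "cx", "cy" (pixels), "k1" (the pictures are not rectified: a ray, as slopes to the right and down, at radius r is drawn at 1 + k1 r^2 times it, then the intrinsics apply), "R" (3x3) and "t" (3): a world point X has camera coordinates R X + t. Camera axes: x right, y down, z forward; pixel columns grow to the right and rows downward; lengths in m; the calibration is good to about 2 mm. A picture is of the moment at which its call begins. There is no depth.
A pose or a line that the arm cannot do raises bot.MotionError and nothing moves.
- bot.job_done(): hands the job in; it is judged then, once.
Readings, each from a call of its own:
- bot.current_clock(): time.
- bot.current_joints(): joint angles.
- bot.current_joint_vel(): joint speeds.
- bot.current_effort(): joint torques, N m.
- bot.current_ee_pos(): TCP position.
- bot.current_tool_rot(): TCP orientation.
- bot.current_contact_force(): force on the tool from outside, world axes, zero at the start.
- bot.current_ft_torque(): the same for the moment, N m.
- bot.current_opening(): opening from 0.0 (shut) to 1.0 (fully open).
- bot.current_grip_force(): force on a finger pad.
Only numpy, scipy, OpenCV 4.12 (cv2) and the standard library are available. Lean on these libraries where they do the work, as an engineer would, in place of code of your own. Each camera call takes 0.05 s, during which the arm holds its last target. There are 200 camera calls.

## Working session

There is one attempt and no reset: what is moved stays moved. The work goes in short steps, each a Python script; the robot and the scene stay as the last script left them, time stands still between calls to the robot, and variables do not carry over. Pictures are saved under pics/ and viewed, at most 10 in all, crops included, and the job is handed in when it is done.

```bash
mkdir -p pics; ls
python3 - <<'E'
from workcell import bot
import cv2
for n in("scene","top"):
    c=bot.read_camera(n); cv2.imwrite(f"pics/{n}0.png",c["pixels"])
    print(n,c["fx"],c["cx"],c["cy"],c["k1"],c["R"],c["t"])
print(bot.current_clock(),bot.current_tool_rot())
E
```

```text
pics
scene 444.8480993727517 319.70111897753833 205.58848703841326 -0.030940849112998218 [[-0.69920451 -0.71490621  0.00470803]
 [-0.30368614  0.2910416  -0.90723179]
 [ 0.64721541 -0.63577032 -0.42060471]] [0.37727391 0.24668281 0.52062571]
top 442.8421866233769 316.44349245323815 191.97304208173796 -0.10899899826956973 [[ 0.01760263 -0.99969605  0.01726142]
 [-0.99495788 -0.01921885 -0.09843507]
 [ 0.09873689 -0.01544167 -0.99499376]] [-0.05177781  0.53135742  0.90542143]
0.1 [-3.11843789e+00 -3.66169294e-01 -2.21087954e-04]
```

View pics/top0.png

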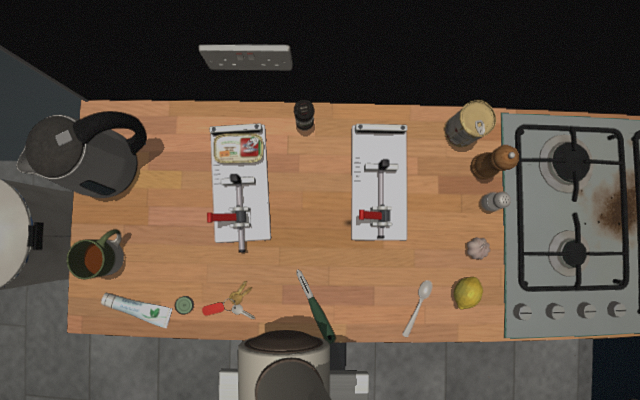

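View pics/scene0.png

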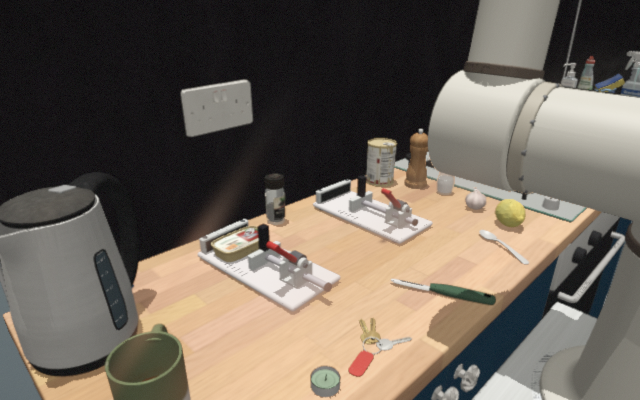

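The top view shows the tin's holder at about columns 211-270, rows 124-242, with the fence at the top (+x), the grip near (237,180) and the lever leaning left (+y). The scene view agrees. Next I enlarge both crops to get the corners.

```bash
cat > h.py <<'E'
import numpy as np, cv2
from workcell import bot
def K(c): return np.array([[c["fx"],0,c["cx"]],[0,c["fy"],c["cy"]],[0,0,1.]])
def D(c): return np.array([c["k1"],0,0,0,0.])
def proj(c,X): return cv2.projectPoints(np.asarray(X,float).reshape(-1,1,3),cv2.Rodrigues(c["R"])[0],c["t"],K(c),D(c))[0].reshape(-1,2)
def unproj(c,px,z):
    n=cv2.undistortPoints(np.asarray(px,float).reshape(-1,1,2),K(c),D(c)).reshape(-1,2)
    d=np.c_[n,np.ones(len(n))]@c["R"]; o=-c["R"].T@c["t"]
    return o+d*((z-o[2])/d[:,2])[:,None]
E
python3 - <<'E'
from h import *
a=cv2.imread("pics/top0.png")[112:262,190:290]; b=cv2.imread("pics/scene0.png")[210:310,190:350]
cv2.imwrite("pics/crop.png",np.hstack([cv2.resize(a,None,fx=4,fy=4,interpolation=cv2.INTER_CUBIC)[:600], np.zeros((600,0,3),np.uint8)]))
c=bot.read_camera("top")
print(unproj(c,[[211,126],[266,124],[270,240],[216,242]],.014))
E
```

```text
[[0.67326068 0.18978051 0.014     ]
 [0.6796256  0.06995708 0.014     ]
 [0.42965828 0.05414552 0.014     ]
 [0.422987   0.16855658 0.014     ]]
```

View pics/crop.png

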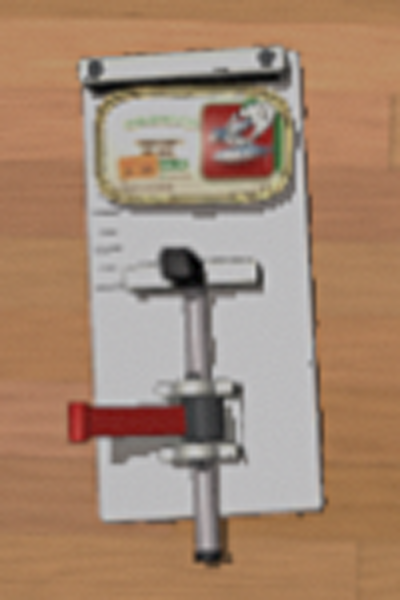

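The crop shows the near board corners at crop pixels (101,521) and (322,510), the far right corner at (299,50), the grip top at (182,263), the lever tip at (80,420) and the rod tail at (208,560). I fit the pose and jaw value to these.

```bash
cat >> h.py <<'E'
def W(p,X):
    X=np.atleast_2d(np.asarray(X,float)); s,c=np.sin(p[2]),np.cos(p[2])
    return np.c_[p[0]+c*X[:,0]-s*X[:,1],p[1]+s*X[:,0]+c*X[:,1],X[:,2]]
E
python3 - <<'E'
from h import *
from scipy.optimize import least_squares
c=bot.read_camera("top")
px=(np.array([[101,521],[322,510],[299,50],[182,263],[208,560],[80,420]])+.5)/4-.5+[190,112]
def M(p): return W(p,[[-.125,.06,.014],[-.125,-.06,.014],[.125,-.06,.014],[-.003+p[3],0,.09],[-.152+p[3],0,.03],[-.075,.053,.103]])
r=least_squares(lambda p:(proj(c,M(p))-px).ravel(),[.55,.12,.09,.01],loss="soft_l1")
print(r.x); print((proj(c,M(r.x))-px).round(1))
p=r.x
s=bot.read_camera("scene"); im=s["pixels"].copy()
for q in proj(s,np.r_[M(p),W(p,[[.125,.06,.014]])]): cv2.drawMarker(im,tuple(int(v) for v in q.round()),(255,0,255),0,6)
cv2.imwrite("pics/s1.png",cv2.resize(im[205:315,180:350],None,fx=4,fy=4))
E
```

```text
[0.5515464  0.12122674 0.07636964 0.00385197]
[[-0.3  0.4]
 [ 1.   0. ]
 [ 1.2 -0.6]
 [-0.8 -0.4]
 [ 0.5  0.4]
 [-2.2  0.1]]
```

View pics/s1.png

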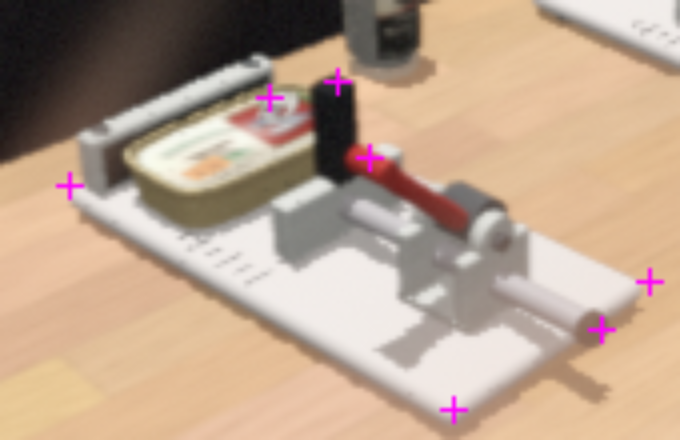

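Markers agree to about 2-3 mm in both views, with jaw near 4 mm and yaw 0.076. Next: go behind the grip with the fingers shut.

```bash
cat >> h.py <<'E'
from scipy.spatial.transform import Rotation as Ro
P=[.5515,.1212,.0764]
def rv(sgn=1):
    y=sgn*np.array([-np.sin(P[2]),np.cos(P[2]),0]); z=np.array([0,0,-1.]); return Ro.from_matrix(np.c_[np.cross(y,z),y,z]).as_rotvec()
def w(x,y,z): return W(P,[x,y,z])[0]
def fh():  # contact force in holder axes
    return Ro.from_euler("z",-P[2]).apply(bot.current_contact_force())
E
python3 - <<'E'
from h import *
tgt=w(-.055,0,.12)
for s in(1,-1): print(s,bot.inverse_kinematics(tgt,rv(s)))
q=[bot.inverse_kinematics(tgt,rv(s)) for s in(1,-1)]
s=min((1,-1),key=lambda s:abs(q[(1-s)//2][5]) if q[(1-s)//2] is not None else 9)
print("sign",s)
bot.set_gripper(0.0,20)
bot.line_to([.133,-.52,.30],max_speed=.25)
bot.goto(w(-.04,0,.25),rv(s))
bot.line_to(w(-.04,0,.12),max_speed=.15)
print(bot.current_clock(),bot.current_ee_pos(),tgt,fh())
c=bot.read_camera("scene");d=bot.read_camera("top")
a=cv2.resize(c["pixels"][140:320,180:380],None,fx=2.5,fy=2.5);b=cv2.resize(d["pixels"][90:270,190:290],None,fx=2.5,fy=2.5)
cv2.imwrite("pics/s2.png",np.hstack([a,b]))
E
```

```text
1 [-5.83884692e-03  8.65478271e-02  1.87141887e+00 -4.44089210e-16
  1.18362596e+00 -1.65303517e+00]
-1 [-5.83884692e-03  8.65478271e-02  1.87141887e+00 -4.44089210e-16
  1.18362596e+00  1.48855748e+00]
sign -1
5.7667 [0.51251675 0.118085   0.12110917] [0.49666044 0.11700209 0.12      ] [-0.19697792 -0.67779041  0.21440609]
```

View pics/s2.png

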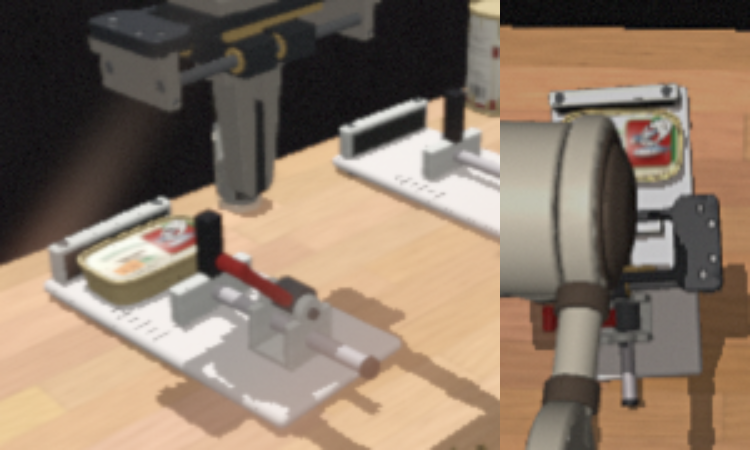

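The picture shows the closed fingers at (240,200) in the crop, apparently just beyond the grip at (208,230). I check this against the projection, then push.

Run:
```python
from h import *
c=bot.read_camera("scene")
print("proj tcp, grip top, lever tip (crop px)",((proj(c,[bot.current_ee_pos(),w(.001,0,.09),w(-.075,.053,.103)])-[180,140])*2.5).round())
bot.line_to(w(-.04,0,.064),max_speed=.1); print(fh(),bot.current_clock())
f0=fh()
bot.line_to(w(-.003+.030-.022,0,.064),max_speed=.06)   # finger half depth ~10, grip half 8 
print("mid",fh()-f0)
x=.005
while x<.035:
    x+=.0015; bot.line_to(w(x,0,.064),max_speed=.05); f=fh()-f0
    print(round(x,4),f.round(1))
    if f[0]<-8: break
print(bot.current_clock(),bot.current_ee_pos(),w(x,0,.064))
d=bot.read_camera("scene");cv2.imwrite("pics/s3.png",cv2.resize(d["pixels"][140:320,180:380],None,fx=3,fy=3))
```

```text
proj tcp, grip top, lever tip (crop px) [[250. 188.]
 [210. 211.]
 [229. 260.]]
[ 0.12414782  0.87357763 -0.58526405] 6.625
mid [ 0.42167881 -0.53455067  0.33980397]
0.0065 [-0.3 -1.2  1.3]
0.008 [-2.  -0.4  0.4]
0.0095 [-2.1 -1.3 -0.6]
0.011 [-1.2 -1.2 -0.2]
0.0125 [-1.2 -1.   0.3]
0.014 [-0.6 -0.6  1.1]
0.0155 [-0.7 -0.2  0.4]
0.017 [-1.8 -0.9  0.2]
0.0185 [-1.5 -0.3  0.7]
0.02 [-1.2 -0.2  0.5]
0.0215 [-1.2 -0.5  0.2]
0.023 [-4.7 -1.1  2.2]
0.0245 [-10.5  -0.2   6.6]
10.775 [0.57409553 0.12299302 0.06391341] [0.57592853 0.12306998 0.064     ]
```

View pics/s3.png

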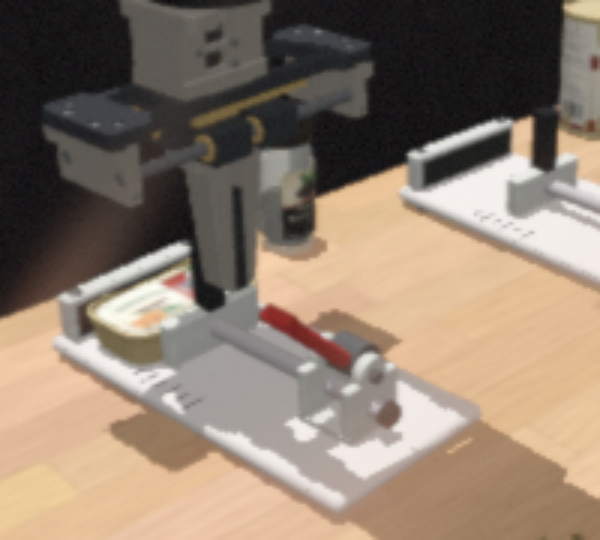

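The jaw sits flush on the tin and the tin on the fence, with force rising at jaw near 0.043; the lever is still open. Next: back off, go round and swing the lever over.

Run:
```python
from h import *
bot.hold(.3)
bot.line_to(w(.008,0,.066),max_speed=.08)
bot.line_to(w(-.005,0,.18),max_speed=.2)
bot.line_to(w(-.075,.10,.16),max_speed=.2)
bot.line_to(w(-.075,.10,.094),max_speed=.15)
f0=fh(); r=.066; h=.018
for ph in np.radians(np.r_[np.arange(-40,90,10),85,89]):
    s,c=np.sin(ph),np.cos(ph)
    y=-r*s+.0045*c; z=.05+r*c+.0045*s
    if ph<0: y=max(y,-.075*s+.0045*c)
    bot.line_to(w(-.075,y+h,z),max_speed=.08); f=fh()-f0
    print(round(np.degrees(ph)),(fh()-f0).round(1))
    if np.linalg.norm(f)>25: print("stop");break
else:
    for z in np.arange(.0535,.0485,-.001):
        bot.line_to(w(-.075,-r+h,z),max_speed=.05); f=fh()-f0; print(z,f.round(1),bot.current_ee_pos()[2])
        if f[2]>15: break
print(bot.current_clock())
d=bot.read_camera("scene");cv2.imwrite("pics/s4.png",cv2.resize(d["pixels"][140:320,180:380],None,fx=3,fy=3))
```

```text
-40 [ 0.4  0.8 -1.1]
-30 [-0.8  2.5  1.5]
-20 [-3.6  6.8  9.7]
-10 [-6.9  9.6 22.8]
stop
15.025
```

View pics/s4.png

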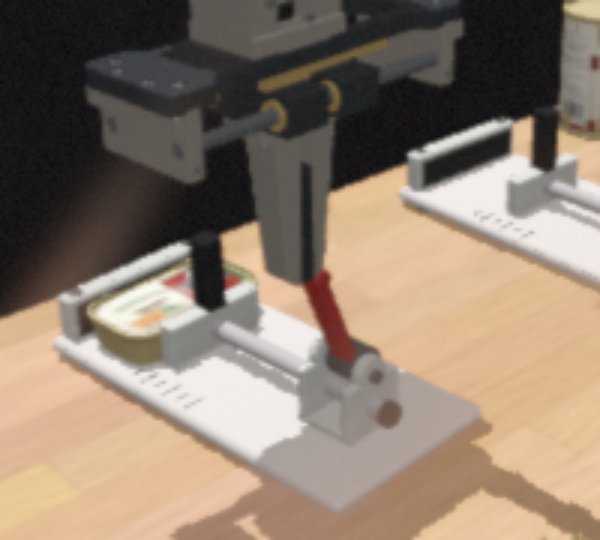

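The tip got under the finger end: the fingertips are thinner than assumed, so the lever lagged. It stands near -20 degrees, still before upright. I retreat, push lower with the finger's side, and then follow the arc with a half-width of 7 mm.

Run:
```python
from h import *
p=bot.current_ee_pos(); print(p)
bot.line_to(p+[0,0,.02],max_speed=.1)
bot.line_to(w(-.075,.085,.135),max_speed=.15)
bot.line_to(w(-.075,.085,.085),max_speed=.15)
f0=fh(); h=.007; ok=True
def go(y,z,lim=25):
    bot.line_to(w(-.075,y+h,z),max_speed=.08); f=fh()-f0; e=bot.current_ee_pos()
    print(round(y,3),round(z,4),f.round(1),e[2].round(4)); return np.linalg.norm(f)<lim
pts=[(y,.085) for y in(.04,.02,.005)]
for ph in np.radians([15,30,40,50,60,70,78,85,89]):
    r=min(.035/np.cos(ph), np.interp(ph,np.radians([45,90]),[.05,.064]))
    s,c=np.sin(ph),np.cos(ph); pts.append((-r*s+.0045*c,.05+r*c+.0045*s))
pts+=[(-.064,z) for z in(.0535,.0525,.0515)]
for y,z in pts:
    if not go(y,z): print("stop");break
print(bot.current_clock())
d=bot.read_camera("scene");cv2.imwrite("pics/s5.png",cv2.resize(d["pixels"][140:320,180:380],None,fx=3,fy=3))
```

```text
[0.47580547 0.15294164 0.11825083]
0.04 0.085 [-0.4  0.3 -1.6] 0.0849
0.02 0.085 [-0.7  0.4 -1.1] 0.0848
0.005 0.085 [-0.8 -0.7 -0.5] 0.085
-0.005 0.0862 [-0.5  0.2 -0.2] 0.0862
-0.016 0.0873 [-0.9  0.6  0.6] 0.0874
-0.026 0.0879 [-2.5  0.1  0. ] 0.088
-0.037 0.0866 [-0.9  1.8  1.2] 0.0867
-0.045 0.0812 [ 0.4  0.5 -0.7] 0.0812
-0.053 0.074 [ 0.3 -0.2 -0.4] 0.0736
-0.058 0.0669 [-0.1  0.1 -1.1] 0.0666
-0.062 0.0599 [ 1.1 -1.1  0.7] 0.0596
-0.064 0.0556 [0.8 1.5 1.2] 0.0556
-0.064 0.0535 [-2.5  2.7  9.9] 0.0547
-0.064 0.0525 [-4.1  3.2 15.7] 0.0543
-0.064 0.0515 [-7.6  2.5 18.9] 0.0538
20.9583
```

View pics/s5.png

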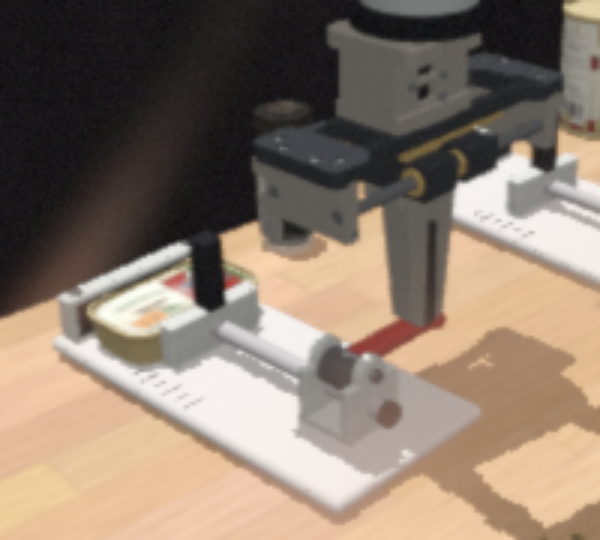

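The lever lies level to -y under the fingers at its stop height (z about 0.054), and the jaw is still on the tin. I lift off and check that it stays.

Run:
```python
from h import *
p=bot.current_ee_pos()
bot.line_to(p+[0,0,.12],max_speed=.12)
bot.line_to(w(-.1,-.22,.22),max_speed=.2)
bot.hold(.3); print(bot.current_clock(),fh())
c=bot.read_camera("scene");d=bot.read_camera("top")
a=cv2.resize(c["pixels"][190:320,180:340],None,fx=3,fy=3);b=cv2.resize(d["pixels"][112:242+0,190:290],None,fx=3,fy=3)
cv2.imwrite("pics/s6.png",np.hstack([a,b]))
```

```text
23.4833 [-0.05784417  0.01469016  0.11401447]
```

View pics/s6.png

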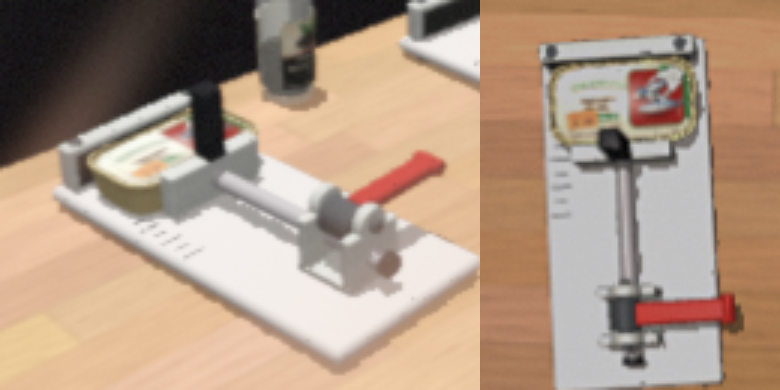

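The lever lies over to -y, with its tip at (443,160) in the scene crop, and the jaw is snug on the tin. I check the lever angle by projection.

Run:
```python
from h import *
for n,o in(("scene",[180,190]),("top",[190,112])):
    c=bot.read_camera(n)
    for a in(90,80,70):
        s,k=np.sin(np.radians(a)),np.cos(np.radians(a))
        X=[w(-.075+dx,-.075*s+.0045*k,.05+.075*k+.0045*s) for dx in(-.008,.008)]+[w(-.075,0,.05)]
        print(n,a,((proj(c,X)-o)*3+([480,0] if n=="top" else 0)).round().tolist())
```

```text
scene 90 [[448.0, 158.0], [428.0, 149.0], [349.0, 210.0]]
scene 80 [[447.0, 139.0], [426.0, 131.0], [349.0, 210.0]]
scene 70 [[442.0, 123.0], [421.0, 114.0], [349.0, 210.0]]
top 90 [[737.0, 318.0], [736.0, 295.0], [627.0, 313.0]]
top 80 [[733.0, 318.0], [732.0, 294.0], [627.0, 313.0]]
top 70 [[725.0, 317.0], [724.0, 293.0], [627.0, 313.0]]
```

The observed tip (443,160) and far corner near (425,152) match the 90 degree closed position, so I hand in.

```bash
python3 -c "
from workcell import bot
print(bot.job_done())"
```

```text
the job is handed in; nothing more can be done
None
```

I handed the job in at about 24 s: the jaw is snug against the tin (jaw_a about 0.043 m), the red lever stayed level at its closed stop after I let go, and the arm is clear of everything; the hand-in returned no verdict.

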